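# Set the leaf-laying jig: spacer out, angle dial to its mark, length pointer to its mark

## Robot

A 6-joint arm with a two-finger parallel gripper is mounted at the origin on the work surface. World frame = base frame: x ahead of the robot, y to its left, z up, the work surface at z = 0. Lengths are in mm, angles in rad, forces in N, time in s.
With the tool pointing down it reaches from about 275 to 1000 mm from the base axis. Payload 8.4 kg.
Tool frame: the origin (TCP) lies between the finger pads, 19 mm behind the fingertips; this is the grasp point; z points along the fingers, y is the direction in which the jaws open and shut (so a half turn about z gives the same grasp; the last joint's range is limited). The gripper opens to 85 mm and grips with 20 to 120 N. Pads are 22 mm wide; open, the fingers measure 114 mm over their backs; the gripper's body (76 mm by 85 mm) begins 54 mm behind the grasp point. The pads swing forward as they close: fully open they stand 13 mm farther back than shut.
Start: joints at [-1.113, 0.353, 1.633, -0, 1.155, -0.002], TCP at [277.355, -560.091, 249.981] pointing down, gripper open.
Joint ranges: [-2.63, 2.63], [-0.92, 2.1], [0.06, 2.66], [-1.3, 4.44], [0, 2.69], [-3.02, 3.02]. Speed limits (rad/s): [2.22, 2.22, 2.79, 3.14, 3.14, 3.14].

## Interface

Orientations are given as [roll, pitch, yaw] about the fixed x, y, z axes, in that order (R = Rz(yaw) Ry(pitch) Rx(roll)).
In Python, from rig import r gives the robot as it stands.
- The arm moves only by the tool move_arm, never from a script. Its argument "increments" is a list of rows, each an object of numbers: "tx", "ty", "tz": the shift along the tool's x, y, z in cm; "rx", "ry", "rz": the turn, a rotation vector about the tool's x, y, z in degrees; "gripper": the gripper's target within -1 to 1 (fully open at 1, half-way at 0, shut at -1). A call has 1 to 12 rows; each row shifts and turns the commanded pose from where the row before left it, along the tool's axes as they then stand; what a row does not reach is not made up. A row lasts 1/10 s, in which the tool goes at most 50 mm and 8.59 degrees, less where a joint would pass 70% of its speed; a pose out of reach is approached as far as the arm can. A call is refused whole if a number of a shift passes 5 or a number of a turn 8.59, either way. A call with a gripper value outside its range is refused whole. The fingers move at their own pace and stop on an object; "squeeze" is the grip in N (left out, the last holds). Time passes only in rows, so rows that do not move let the fingers close. It gives the time, the measured TCP pose, the force and the opening at its end, in the units of the state.
- r.sense(): the state, without advancing time (a new reading comes with each control period).
- r.grab_frame(name): name is "scene" or "top" or "wrist"; returns (picture, depth): 384x512x3 uint8, red, green, blue; 384x512 float32, mm along the optical axis (not along the pixel's ray), 0 where there is no reading.
- r.camera_model(name): a dict with "fx", "fy", "cx", "cy" (pixels), "R" (3x3) and "t" (3): a world point X has camera coordinates R X + t; the wrist camera has in their place "hand_eye" (4x4, takes a point from camera to tool coordinates, whose origin is the TCP and whose axes are the flange's). Camera axes: x right, y down, z forward; pixel columns grow to the right and rows downward; lengths in mm; the calibration is good to about 2 mm. The wrist camera is an equidistant fisheye: a pixel r from the principal point sees the ray r / f radians off the axis. A picture is of the moment at which its call begins: read the wrist's pose just before it. camera_model takes no time and is no camera call.
- r.sign_off(): hands the job in, once; it reports no verdict.
Trained networks look in the newest picture that a camera, given by its name, has taken for a name from the list of things; names that differ only in an ending like _2 or _b are one class to them, and where a whole thing is asked for, a point or a joint stands for the part that bears it (a point fixed in the world has none). Each returns a list of dicts, best first, with "confidence" (0 to 1); they miss things now and then, are a little off and sometimes report something else, mostly with a low value. They report only what shows in the picture. A call takes as long as a camera call. They do not tell look-alikes from the thing itself.
- r.cut_out(query, camera): "mask" (384x512 bool, what is visible of it) and "bbox" ([left, top, right, bottom] in pixels, round what is visible of it).
- r.place_of(query, camera): "location" ([row, column] in pixels: a listed point, or the origin of a listed thing).
The state is a dict: "clock": time; "qpos": joint angles; "qvel": joint speeds; "joint_efforts": joint torques, N m; "eef_pos": TCP position; "tcp_rot": TCP orientation; "contact_force": force on the tool from outside, world axes, zero at the start; "wrist_torque": the same for the moment, N m; "opening": opening from 0.0 (shut) to 1.0 (fully open).
Only numpy, scipy, OpenCV 4.12 (cv2) and the standard library are available. Lean on these libraries where they do the work, as an engineer would, in place of code of your own. Each camera call takes 0.05 s, during which the arm holds its last target. There are 200 camera calls.

## Task

Set up the leaf-laying jig for the next crest. First lift the blue spacer block off the jig's rail and lay it flat in the wooden tray without dropping it; then turn the black angle dial until its gold needle points at the red mark on the ring; last, wind the red handwheel until the black pointer of the green carriage lines up with the red length mark, moving the carriage by the handwheel only, not by pushing it. Leave the dial and the pointer on their marks, and do not knock or shift the jar and the tin standing on the jig, or the paste pot, the rosette and the crest around it.

Things in the scene. Friction and masses are not known exactly. Their poses are not given: they have to be found in the camera images.
- jig: Fixed plywood jig, 240 (x) x 360 (y) x 15 mm thick, turned up to 0.3 rad; origin at the centre of its underside. In its frame (mm): angle dial axis at (-20, 100), handwheel axis at (-45, -100), steel rail 24 wide, 4 high along y at x = 70 (y = -175 to 5) with the green carriage at its -y end; flat white scale strip beyond the rail, x = 93 to 113.
- index_ring: Fixed flat navy-blue ring plate with white ticks under the angle dial, 144 mm across, 3 mm thick, lying on the jig plate concentric with the dial; origin at its centre underside. Its x axis points from the dial axis to the red mark, an oblong 9 mm wide on its top face near the rim.
- index_mark (a point): Inner end of the red mark on the ring, 59 mm from the dial axis: where the needle tip must point.
- dial (a joint): Angle dial, rad: black knob with a bar grip 66 mm long, 16 mm wide, its sides free from 25 to 64 mm (top) above the bench. 0 = needle along the jig's +x; grows counter-clockwise seen from above; stops at -1.7 and 1.7; friction about 0.06 N m, stays where left. Starts clockwise of the mark by 0.6 to 1.8 rad.
- dial_grip (a point): Point on the dial's vertical axis, 50 mm above the bench, in the bar: the height for the TCP when gripping across the bar's 16 mm width from above. The bar runs along the needle's direction.
- needle_tip (a point): Tip of the dial's gold needle, 58 mm from the dial axis, 22 mm above the bench. The needle turns with the dial and extends the bar's line; the end of the bar with the white line is the needle's end.
- wheel (a joint): Handwheel, rad: a red round fluted knob 52 mm in diameter, its side free from 21 mm to 57 mm above the bench and its top at 62 mm. It grows clockwise seen from above; stops at 0 and 2.4; about 0.15 N m of friction, stays where left. It moves the carriage 30 mm per rad towards the jig's +y (clockwise seen from above = +y).
- wheel_grip (a point): Point on the handwheel's vertical axis, 50 mm above the bench: height for the TCP when gripping the wheel across its diameter from above, at any yaw.
- pointer_tip (a point): Tip of the black pointer of the green carriage (carriage 34 x 28 mm, 22 mm high on the rail, centred about 29 mm to the jig's -x of the tip). It slides along the jig's y with the handwheel. The spacer stands 6 to 26 mm ahead of the carriage, in its way.
- length_mark: Flat red length mark, 18 x 5 mm, on the white scale strip just beyond the pointer's tip. Origin at its middle line, at the end nearest the rail; axes parallel to the jig's. The pointer is on the mark when both have the same jig-y coordinate. It lies 28 to 60 mm to the jig's +y of the pointer at the start.
- spacer: Loose blue spacer block with a yellow stripe on top, 36 (x) x 80 (y) x 40 (z) mm, 80 to 170 g; origin at the centre of its underside, which lies at first on the rail, 19 mm above the bench, its length along the jig's y. Grip it across its 36 mm width.
- spacer_mid (a point): Centre of the spacer block, 20 mm above its underside.
- tray: Open wooden tray, fixed to the bench, 200 (x) x 150 (y) x 28 mm high with 5 mm walls and floor; origin at the centre of its underside. It stands on the left or the right of the jig (the crest takes the other side).
- glue_jar: Bystander standing on the jig: whitish jar with a white lid and an ochre band, 60 mm diameter, 90 mm high (top 105 mm above the bench), close to the spacer's +y end. Origin under its centre.
- bead_tin: Bystander standing on the jig between dial and handwheel on the robot's side: steel tin with a broad red band, 54 mm diameter, 85 mm high (top 100 mm above the bench). Origin under its centre.
- paste_pot: Bystander: ochre paste pot with a white lid and a pale band, 90 mm diameter, 140 mm high, on the bench beyond the jig. Origin under its centre.
- rosette: Bystander: gilded five-leaf rosette, about 140 mm across, 14 mm high, on the bench beyond the jig.
- crest: Bystander: gilded crest, a round boss with seven leaves, about 170 mm across, up to 42 mm high, on the other side of the jig from the tray.
- carriage: The green carriage on the rail, 34 (x) x 28 (y) x 22 mm; origin at the centre of its underside on the rail, 19 mm above the bench. Do not push it.
Things that resemble listed ones, but are neither listed nor needed, are in the scene too. Of the things like the spacer, leave any that is pink; of the rest the smaller one is meant. What is shaped like the tray but turquoise is not meant.

How it is judged (in metres and radians):
On the way, in this order (a step that is already met when the one before it is completed fails the run):
1. the spacer lies flat in the tray, released (x of spacer_mid in the frame of tray between -0.09 and 0.09 m and y of spacer_mid in the frame of tray between -0.065 and 0.065 m and z of spacer_mid in the frame of tray below 0.032 m and angle between spacer's own z axis and vertical below 0.2 rad and linear speed of spacer below 0.03 m/s and contact force between spacer and the fingers below 0.1 N), for 0.2 s.
2. the dial's needle points at the red mark on the ring (y of needle_tip in the frame of index_ring between -0.0045 and 0.0045 m and x of needle_tip in the frame of index_ring above 0.04 m), for 0.2 s.
3. the carriage's pointer lines up with the length mark (y of pointer_tip in the frame of length_mark between -0.0025 and 0.0025 m), for 0.2 s.
At the end, for the whole second after the job is handed in: The spacer lies flat and released in the tray (its centre within 90 mm and 65 mm of the tray's centre along x and y), the needle tip is within 4.5 mm (about 4.5 degrees) sideways of the red mark's middle line, the pointer is within 2.5 mm of the length mark's middle line, and nothing moves (all of step 1 and all of step 2 and all of step 3 and velocity of joint dial between -0.05 and 0.05 rad/s and velocity of joint wheel between -0.05 and 0.05 rad/s); the robot touches nothing.
It fails at once if a bystander is shifted by more than 15 mm (distance of any of glue_jar, bead_tin, paste_pot, rosette, crest from where it was at the start of the episode above 0.015 m).
It fails at once if a jar, tin or pot is tipped (angle between any of glue_jar, bead_tin, paste_pot's own z axis and vertical above 0.3 rad).
It fails at once if the carriage is pushed by the robot (over 3 N) (contact force between carriage and the fingers above 3 N or contact force between carriage and the arm above 3 N).
It fails at once if the spacer is dropped (falls free at over 0.9 m/s) (linear speed of spacer above 0.9 m/s and contact force between spacer and the fingers below 0.1 N).
It also fails if it takes over 72 s, if anything falls off the work surface, if the arm or the gripper's body presses on something with over 40 N, if the wrist force passes 120 N, or if a joint passes its speed limit or range.

## Working session

There is one attempt and no reset: what is moved stays moved. The work goes in short steps, Python scripts to look and compute and a tool call to move; the robot and the scene stay as the last step left them, time stands still between calls to the robot, and variables do not carry over. Pictures are saved under pics/ and viewed, about 8 in all and at most 12, crops included, and the job is handed in when it is done.

Besides the shell and the picture viewer there is one more tool, called after "Request:" as name([rows], argument=value, ...), one row to a line, values as JSON. move_arm: Moves the arm, as the interface text tells. Its arguments: {"type":"object","properties":{"increments":{"type":"array","items":{"type":"object","properties":{"tx":{"type":"number"},"ty":{"type":"number"},"tz":{"type":"number"},"rx":{"type":"number"},"ry":{"type":"number"},"rz":{"type":"number"},"gripper":{"type":"number"}}}},"squeeze":{"type":"number"}},"required":["increments"]}

```bash
ls; mkdir -p pics; cat > h.py <<'E'
import numpy as np, cv2
from rig import r
def px2w(cam,u,v,depth=None,z=None):
    m=r.camera_model(cam);R=np.array(m['R']);t=np.array(m['t'])
    d=np.array([(u-m['cx'])/m['fx'],(v-m['cy'])/m['fy'],1.])
    if z is None: return R.T@(d*depth-t)
    c=-R.T@t; w=R.T@d
    return c+w*(z-c[2])/w[2]
def w2px(cam,X):
    m=r.camera_model(cam);c=np.array(m['R'])@np.array(X)+np.array(m['t'])
    return m['fx']*c[0]/c[2]+m['cx'],m['fy']*c[1]/c[2]+m['cy']
E
python3 - <<'E'
from h import *
for c in ['top','scene']:
    p,d=r.grab_frame(c); cv2.imwrite(f'pics/{c}0.png',cv2.cvtColor(p,cv2.COLOR_RGB2BGR)); np.save(f'{c}0.npy',d)
    m=r.camera_model(c);print(c,m['fx'],m['cx'],m['cy'],-np.array(m['R']).T@np.array(m['t']))
    for q in ['jig','index_ring','index_mark','dial','needle_tip','wheel','pointer_tip','length_mark','spacer','tray','glue_jar','bead_tin','paste_pot','rosette','crest','carriage']:
        print(q,[(np.round(x['location']).tolist(),round(x['confidence'],2)) for x in r.place_of(q,c)])
print(r.sense())
a=cv2.imread('pics/top0.png');cv2.imwrite('pics/top0b.png',cv2.resize(a,(800,600),interpolation=cv2.INTER_CUBIC))
E
```

```text
pics
top 362.0788505547779 257.83910413980175 191.2529356209865 [ 449.88392415   -5.26123727 1033.33199422]
jig [([183.0, 250.0], 0.74)]
index_ring [([192.0, 216.0], 0.96), ([156.0, 229.0], 0.64)]
index_mark [([174.0, 207.0], 0.61)]Traceback (most recent call last):
  File "<stdin>", line 6, in <module>
ValueError: it knows: bead_tin, carriage, crest, dial_grip, glue_jar, index_mark, index_ring, jig, length_mark, needle_tip, paste_pot, pointer_tip, rosette, spacer, spacer_mid, tray, wheel_grip
```

```bash
python3 - <<'E'
from h import *
for c in ['top','scene']:
    p,d=r.grab_frame(c); cv2.imwrite(f'pics/{c}0.png',cv2.cvtColor(p,cv2.COLOR_RGB2BGR)); np.save(f'{c}0.npy',d)
    m=r.camera_model(c);print(c,m['fx'],m['cx'],m['cy'],-np.array(m['R']).T@np.array(m['t']))
    for q,z in dict(jig=0,index_ring=15,index_mark=18,dial_grip=50,needle_tip=22,wheel_grip=50,pointer_tip=25,length_mark=16,spacer_mid=39,tray=0,carriage=19,glue_jar=15,bead_tin=15).items():
        print(q,[(np.round(x['location'],1).tolist(),round(x['confidence'],2),px2w(c,x['location'][1],x['location'][0],z=z)[:2].round(1).tolist()) for x in r.place_of(q,c)])
print(r.sense())
a=cv2.imread('pics/top0.png');cv2.imwrite('pics/top0b.png',cv2.resize(a,(800,600),interpolation=cv2.INTER_CUBIC))
E
```

```text
top 362.0788505547779 257.83910413980175 191.2529356209865 [ 449.88392415   -5.26123727 1033.33199422]
jig [([182.8, 249.0], 0.58, [523.9, 26.5]), ([176.0, 228.7], 0.35, [543.7, 84.7]), ([197.9, 284.6], 0.2, [480.4, -75.0])]
index_ring [([192.4, 214.6], 0.58, [496.1, 123.1]), ([177.9, 201.2], 0.56, [537.2, 161.0])]
index_mark [([177.2, 205.2], 0.65, [538.9, 149.3])]
dial_grip [([195.5, 212.8], 0.66, [486.1, 123.5])]
needle_tip [([175.4, 228.3], 0.86, [543.4, 83.9]), ([196.1, 213.8], 0.53, [485.4, 124.4])]
wheel_grip [([195.6, 288.3], 0.86, [485.1, -81.7])]
pointer_tip [([146.4, 297.8], 0.65, [623.9, -111.2])]
length_mark [([199.3, 386.5], 0.32, [475.0, -359.4])]
spacer_mid [([105.0, 275.3], 0.93, [737.7, -48.3]), ([88.2, 210.1], 0.63, [786.1, 133.3]), ([155.2, 272.4], 0.57, [597.3, -39.5]), ([193.1, 214.4], 0.34, [493.1, 120.6])]
tray [([193.9, 132.5], 0.82, [493.3, 360.2]), ([294.9, 150.4], 0.77, [207.7, 305.7]), ([191.2, 214.4], 0.55, [500.2, 125.5])]
carriage [([192.9, 216.1], 0.67, [494.5, 118.3]), ([152.9, 300.1], 0.66, [606.5, -118.2])]
glue_jar [([153.2, 228.7], 0.88, [607.1, 
[... 1013 characters left out ...]
])]
{'clock': 1.6, 'qpos': array([-1.11339522e+00,  3.52978655e-01,  1.63338980e+00,  2.73185423e-05,
        1.15517032e+00, -2.40594690e-03]), 'qvel': array([-7.89621021e-04, -5.38898321e-04, -1.42050280e-05,  9.86553095e-04,
       -1.20295580e-03, -3.78176016e-04]), 'joint_efforts': array([ 3.51536473e-04, -6.05150485e+01, -3.42437696e+01,  6.72116289e-05,
        1.14388520e-03,  1.34027488e-05]), 'eef_pos': array([ 277.37178106, -560.10135053,  249.9986818 ]), 'tcp_rot': array([ 3.14153871e+00, -2.48636291e-05,  4.59796027e-01]), 'contact_force': array([-0.15102774,  0.0549994 , -0.71849377]), 'wrist_torque': array([-0.03274369, -0.03106994,  0.01937385]), 'opening': 0.999945951718267}
```

View pics/top0b.png

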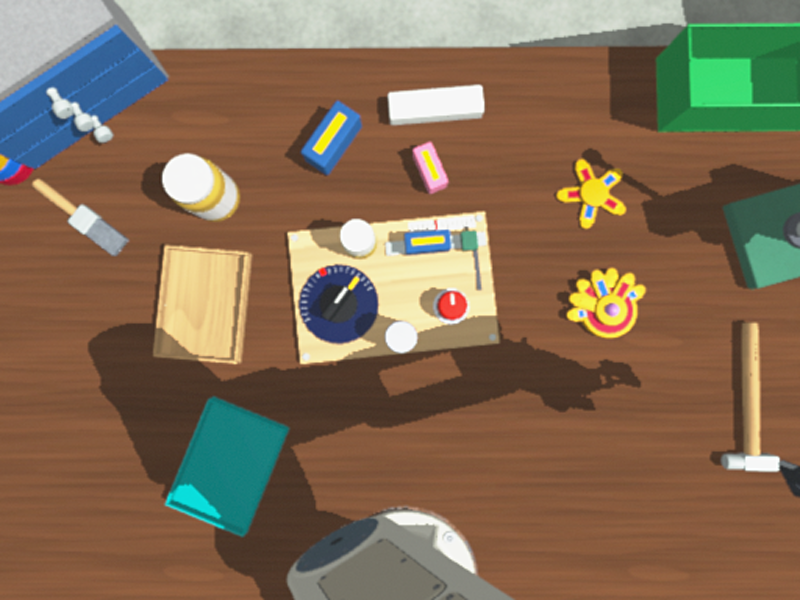

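View pics/scene0.png

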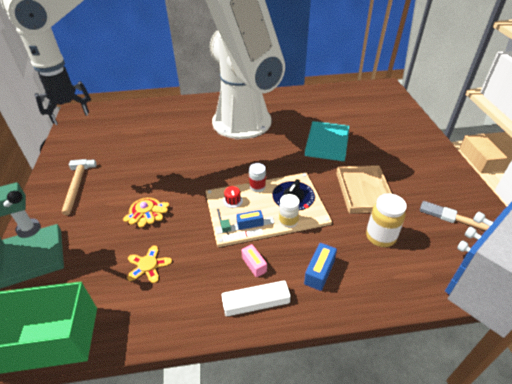

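The first picture (800x600) has these candidates:
- **Spacer:** blue on the rail at (428,241), larger blue at (331,137), pink at (430,167). The smaller blue block on the rail is the one meant.
- **Tray:** wooden at (203,303), turquoise at (228,465). The wooden one is meant.

I'll confirm both in an enlarged crop and fit the jig.

```bash
python3 - <<'E'
from h import *
a=cv2.imread('pics/top0.png');hsv=cv2.cvtColor(a,cv2.COLOR_BGR2HSV)
c=cv2.resize(a[128:238,175:325],(800,587),interpolation=cv2.INTER_CUBIC);cv2.imwrite('pics/crop.png',c)
def comp(mask,name,z,lo=3):
    n,l,s,ce=cv2.connectedComponentsWithStats(mask.astype(np.uint8))
    for i in range(1,n):
        if s[i,4]>=lo: print(name,s[i].tolist(),ce[i].round(1),px2w('top',*ce[i],z=z)[:2].round(1))
H,S,V=[hsv[...,i].astype(int) for i in range(3)]
roi=np.zeros(H.shape,bool);roi[130:235,180:325]=1
comp(roi&((H<8)|(H>172))&(S>130)&(V>90),'red',18)
comp(roi&(H>20)&(H<34)&(S>170)&(V>120),'yellow',59)
comp(roi&(H>60)&(H<90)&(S>90),'green',41)
m=(roi&(H>10)&(H<32)&(S>40)&(S<140)&(V>120)).astype(np.uint8)
m=cv2.morphologyEx(m,cv2.MORPH_CLOSE,np.ones((9,9)))
k=max(cv2.findContours(m,0,1)[0],key=cv2.contourArea);b=cv2.minAreaRect(k);print(b,[px2w('top',*p,z=15)[:2].round(1).tolist() for p in cv2.boxPoints(b)])
# tray
for x in r.cut_out('tray','top'):
    b=cv2.minAreaRect(cv2.findNonZero(x['mask'].astype(np.uint8)));print('tray',x['confidence'],[px2w('top',*p,z=28)[:2].round(1).tolist() for p in cv2.boxPoints(b)],px2w('top',*b[0],z=28).round())
E
```

```text
red [204, 171, 5, 6, 20] [206.2 173.4] [549.8 146.6]
red [280, 187, 19, 18, 238] [288.9 195.5] [486.7 -85.9]
yellow [264, 152, 20, 4, 63] [273.5 153.5] [598.9 -41.8]
yellow [223, 178, 6, 7, 23] [225.6 181. ] [524.9  87.9]
green [295, 148, 11, 12, 105] [300.  153.6] [ 601.3 -115.5]
((252.0, 182.0), (104.0, 144.0), 90.0) [[674.0, 222.0], [672.1, -186.9], [378.6, -183.4], [379.7, 219.9]]
tray 0.96 [[398.6, 447.7], [598.3, 433.0], [583.0, 273.0], [383.8, 289.1]] [490. 361.  28.]
tray 0.93 [[139.1, 424.8], [332.6, 346.5], [273.2, 201.7], [80.9, 281.0]] [206. 314.  28.]
```

View pics/crop.png

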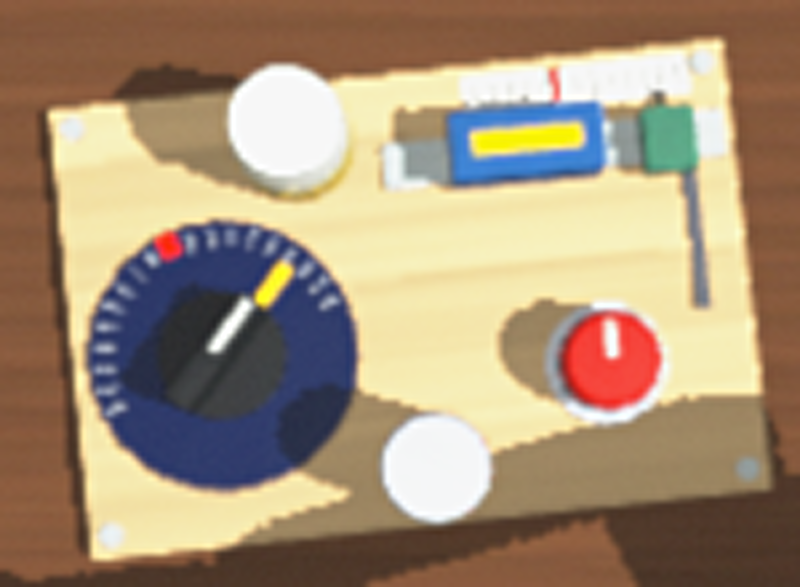

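The crop confirms it. The spacer with its yellow stripe is at (527,140) on the rail, the carriage is at (668,138) and the length mark at (555,85). The dial is at (223,355) with its needle at (280,280) and its red mark at (168,245). The wheel is at (610,358), the jar at (287,130) and the tin at (437,468).

```bash
cat >> h.py <<'E'
cr=lambda x,y:(175+(x+.5)*150/800-.5,128+(y+.5)*110/587-.5)
E
python3 - <<'E'
from h import *
P=np.array([px2w('top',*cr(*p),z=15)[:2] for p in [(48,110),(722,40),(772,488),(92,560)]])
J=np.array([[120,180],[120,-180],[-120,-180],[-120,180]])
c=P.mean(0);A=J.T@(P-c);yaw=np.arctan2(A[0,1]-A[1,0],A[0,0]+A[1,1])
R=np.array([[np.cos(yaw),-np.sin(yaw)],[np.sin(yaw),np.cos(yaw)]])
print('jig',c.round(1),yaw,'resid',(P-(J@R.T+c)).round(1).tolist())
for n,p,z in [('mark_in',(172,255),18),('mark_out',(163,236),18),('ring',(223,355),18),('needle',(288,267),22),('white',(212,350),64),('whiteend',(250,300),64),('wheel',(612,357),62),('spacer',(527,140),59),('sp1',(472,141),59),('sp2',(584,136),59),('ptr',(659,92),25),('lmark',(555,102),16),('lmark_o',(555,70),16),('car',(669,137),41),('jar',(282,113),105),('tin',(437,467),100)]:
    w=px2w('top',*cr(*p),z=z)[:2];print(n,w.round(1),'jig',((w-c)@R).round(1))
for n,j in [('dial',(-20,100)),('wheel',(-45,-100))]: print(n,(R@np.array(j)+c).round(1))
d=np.load('top0.npy')
for x,y in [(527,140),(223,355),(612,360),(282,113)]:
    u,v=cr(x,y);print(px2w('top',u,v,depth=d[int(round(v)),int(round(u))]).round(1))
u,v=132,194;print('tray',px2w('top',u,v,depth=d[v,u]).round(1))
E
```

```text
jig [520.9  20. ] 0.10120019010957806 resid [[-0.2, 0.2], [-0.7, -0.1], [0.6, 0.3], [0.4, -0.3]]
mark_in [544.  144.7] jig [ 35.6 121.7]
mark_out [554.1 149.5] jig [ 46.1 125.4]
ring [491.1 117.6] jig [-19.8 100.1]
needle [537.1  83. ] jig [22.5 61.1]
white [491.8 117.6] jig [-19.1 100. ]
whiteend [516.9  98.5] jig [ 3.9 78.5]
wheel [487.7 -83.6] jig [-43.6 -99.7]
spacer [598.1 -41.5] jig [ 70.5 -69. ]
sp1 [597.7 -13.6] jig [ 73.  -41.2]
sp2 [600.  -70.4] jig [ 69.5 -98. ]
ptr [ 628.3 -112.3] jig [  93.5 -142.5]
lmark [624.8 -58.1] jig [ 95.5 -88.2]
lmark_o [641.9 -58.2] jig [112.5 -90. ]
car [ 602.1 -115.5] jig [  67.  -143.1]
jar [604.7  78.7] jig [89.3 50. ]
tin [433.4   4.3] jig [-88.7  -6.9]
dial [490.9 117.5]
wheel [486.3 -84. ]
[598.2 -41.5  58.4]
[489.2 111.7  66.7]
[486.2 -83.6  61.4]
[604.8  78.8 104.3]
tray [492.7 358.8   7.7]
```

Request:
move_arm([
  {"rz": -7.7},
  {"rz": -7.7},
  {"rz": -7.7},
  {"rz": -7.7},
  {"rz": -7.7},
  {"rz": -7.7},
  {"rz": -7.7},
  {"rz": -7.7},
  {"rz": -7.8},
  {"tx": 4, "ty": 3},
  {"tx": 4, "ty": 3},
  {"tx": 4, "ty": 3},
])

```text
invalid input
```

Request:
move_arm([
  {"tx": 4, "ty": 3},
  {"tx": 4, "ty": 3},
  {"tx": 4, "ty": 3},
  {"tx": 4, "ty": 3},
  {"tx": 4, "ty": 3},
  {"tx": 4, "ty": 3},
  {"tx": 4, "ty": 3},
  {"tx": 4, "ty": 3},
  {"tx": 4, "ty": 3},
  {"tx": 0.4, "ty": 1.2},
  {},
  {},
])

```text
invalid input
```

Request:
move_arm([
  {"tx": 0, "ty": 0, "tz": 0, "rx": 0, "ry": 0, "rz": -7.7, "gripper": 1},
  {"tx": 0, "ty": 0, "tz": 0, "rx": 0, "ry": 0, "rz": -7.7, "gripper": 1},
  {"tx": 0, "ty": 0, "tz": 0, "rx": 0, "ry": 0, "rz": -7.7, "gripper": 1},
], squeeze=40)

```text
clock: 1.95
eef_pos: [277.3, -560.1, 250.0]
tcp_rot: [-3.142, -0.0, 0.869]
contact_force: [0.0, -0.9, -0.1]
opening: 1.002
```

Request:
move_arm([
  {"rz": -7.7, "gripper": 1},
  {"rz": -7.7, "gripper": 1},
  {"rz": -7.7, "gripper": 1},
  {"rz": -7.7, "gripper": 1},
  {"rz": -7.7, "gripper": 1},
  {"rz": -7.8, "gripper": 1},
  {"tx": 4, "ty": 3, "gripper": 1},
  {"tx": 4, "ty": 3, "gripper": 1},
  {"tx": 4, "ty": 3, "gripper": 1},
], squeeze=40)

```text
invalid input
```

Request:
move_arm([
  {"tx": 0, "ty": 0, "tz": 0, "rx": 0, "ry": 0, "rz": -7.7, "gripper": 1},
  {"tx": 0, "ty": 0, "tz": 0, "rx": 0, "ry": 0, "rz": -7.7, "gripper": 1},
  {"tx": 0, "ty": 0, "tz": 0, "rx": 0, "ry": 0, "rz": -7.7, "gripper": 1},
  {"tx": 0, "ty": 0, "tz": 0, "rx": 0, "ry": 0, "rz": -7.7, "gripper": 1},
  {"tx": 0, "ty": 0, "tz": 0, "rx": 0, "ry": 0, "rz": -7.7, "gripper": 1},
  {"tx": 0, "ty": 0, "tz": 0, "rx": 0, "ry": 0, "rz": -7.8, "gripper": 1},
  {"tx": 4, "ty": 3, "tz": 0, "rx": 0, "ry": 0, "rz": 0, "gripper": 1},
  {"tx": 4, "ty": 3, "tz": 0, "rx": 0, "ry": 0, "rz": 0, "gripper": 1},
  {"tx": 4, "ty": 3, "tz": 0, "rx": 0, "ry": 0, "rz": 0, "gripper": 1},
  {"tx": 4, "ty": 3, "tz": 0, "rx": 0, "ry": 0, "rz": 0, "gripper": 1},
  {"tx": 4, "ty": 3, "tz": 0, "rx": 0, "ry": 0, "rz": 0, "gripper": 1},
  {"tx": 4, "ty": 3, "tz": 0, "rx": 0, "ry": 0, "rz": 0, "gripper": 1},
], squeeze=40)

```text
clock: 3.15
eef_pos: [433.2, -301.5, 250.2]
tcp_rot: [3.141, 0.0, 1.671]
contact_force: [0.3, -1.4, -1.1]
opening: 0.999
```

Request:
move_arm([
  {"tx": 4, "ty": 3, "tz": 2, "rx": 0, "ry": 0, "rz": 0, "gripper": 1},
  {"tx": 4, "ty": 3, "tz": 2, "rx": 0, "ry": 0, "rz": 0, "gripper": 1},
  {"tx": 4, "ty": 3, "tz": 2, "rx": 0, "ry": 0, "rz": 0, "gripper": 1},
  {"tx": 4, "ty": 3, "tz": 2, "rx": 0, "ry": 0, "rz": 0, "gripper": 1},
  {"tx": 4, "ty": 3, "tz": 2, "rx": 0, "ry": 0, "rz": 0, "gripper": 1},
  {"tx": 4, "ty": 3, "tz": 2, "rx": 0, "ry": 0, "rz": 0, "gripper": 1},
  {"tx": 0.2, "ty": 1, "tz": 0, "rx": 0, "ry": 0, "rz": 0, "gripper": 1},
  {"tx": 0, "ty": 0, "tz": 0, "rx": 0, "ry": 0, "rz": 0, "gripper": 1},
  {"tx": 0, "ty": 0, "tz": 0, "rx": 0, "ry": 0, "rz": 0, "gripper": 1},
], squeeze=40)

```text
clock: 4.05
eef_pos: [585.9, -62.5, 138.9]
tcp_rot: [-3.142, 0.0, 1.671]
contact_force: [0.1, -0.6, 0.9]
opening: 0.996
```

```bash
python3 - <<'E'
from h import *
print(r.sense()['eef_pos'],r.sense()['tcp_rot'])
p,d=r.grab_frame('wrist');cv2.imwrite('pics/w1.png',cv2.cvtColor(p,cv2.COLOR_RGB2BGR))
print(r.camera_model('wrist'))
E
```

```text
[585.93143337 -62.54462011 138.87190978] [-3.14150465e+00  3.43553739e-04  1.67110763e+00]
{'fx': 297.3186396354542, 'fy': 297.3186396354542, 'cx': 259.5252108133351, 'cy': 194.62305224001892, 'hand_eye': array([[-4.96597241e-04, -9.57759387e-01, -2.87570358e-01,
         7.37822031e+01],
       [ 9.99999339e-01, -1.77297884e-04, -1.13637651e-03,
         7.16909638e-01],
       [ 1.03738966e-03, -2.87570732e-01,  9.57758841e-01,
        -1.23493173e+02],
       [ 0.00000000e+00,  0.00000000e+00,  0.00000000e+00,
         1.00000000e+00]])}
```

View pics/w1.png

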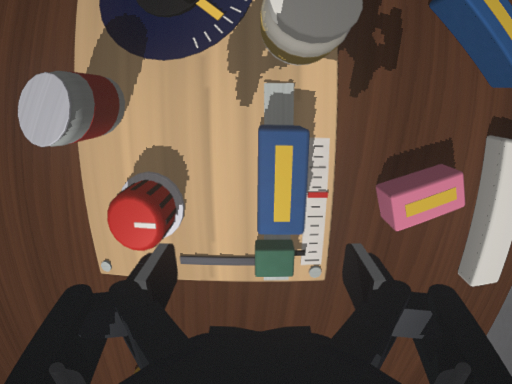

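The wrist view shows the spacer at (283,180), the carriage at (275,258) with its pointer tip near (304,252), the length mark at (318,195) and the wheel at (150,222). I'll project these points to world.

```bash
cat >> h.py <<'E'
from scipy.spatial.transform import Rotation as Ro
def wr(u,v,z,pos,rpy):
    m=r.camera_model('wrist');a=np.array([(u-m['cx'])/m['fx'],(v-m['cy'])/m['fy']]);th=np.hypot(*a)
    d=np.r_[a/th*np.sin(th),np.cos(th)];T=np.array(m['hand_eye']);R=Ro.from_euler('xyz',rpy).as_matrix()
    o=R@T[:3,3]+pos;w=R@T[:3,:3]@d
    return o+w*(z-o[2])/w[2]
JC=np.array([520.9,20.]);JY=0.1012;JR=np.array([[np.cos(JY),-np.sin(JY)],[np.sin(JY),np.cos(JY)]])
jig=lambda w:(np.array(w)[:2]-JC)@JR
E
python3 - <<'E'
from h import *
s=r.sense();po,ro=s['eef_pos'],s['tcp_rot']
for n,p,z in [('stripe t',(284,146),59),('stripe b',(283,221),59),('sp top-left',(258,127),59),('sp tr',(307,127),59),('sp br',(305,232),59),('sp bl',(258,232),59),('ptr',(305,252),25),('lmark in',(308,195),16),('lmark out',(328,195),16),('wheel',(144,222),62),('bolt bl',(106,266),15),('bolt br',(315,271),15)]:
    w=wr(*p,z,po,ro);print(n,w.round(1),jig(w).round(1))
E
```

```text
stripe t [598.3 -13.9  59. ] [ 73.6 -41.5]
stripe b [604.2 -68.8  59. ] [ 73.9 -96.8]
sp top-left [579.2  -2.6  59. ] [ 55.7 -28.4]
sp tr [612.6   1.1  59. ] [ 89.3 -28.1]
sp br [621.9 -76.2  59. ] [  90.8 -105.9]
sp bl [586.7 -79.5  59. ] [  55.4 -105.6]
ptr [ 632.3 -110.4   25. ] [  97.6 -141. ]
lmark in [628.4 -59.3  16. ] [ 98.9 -89.8]
lmark out [646.3 -57.6  16. ] [116.9 -89.8]
wheel [498.9 -80.   62. ] [-32.  -97.3]
bolt bl [ 431.5 -158.6   15. ] [-107.  -168.7]
bolt br [ 647.9 -135.7   15. ] [ 110.6 -167.8]
```

Request:
move_arm([
  {"tx": 1.0, "ty": 0.8, "tz": 0, "rx": 0, "ry": 0, "rz": 0, "gripper": 1},
  {"tx": 1.0, "ty": 0.7, "tz": 0, "rx": 0, "ry": 0, "rz": 0, "gripper": 1},
  {"tx": 0, "ty": 0, "tz": 2, "rx": 0, "ry": 0, "rz": 0, "gripper": 1},
  {"tx": 0, "ty": 0, "tz": 2.5, "rx": 0, "ry": 0, "rz": 0, "gripper": 1},
  {"tx": 0, "ty": 0, "tz": 2.5, "rx": 0, "ry": 0, "rz": 0, "gripper": 1},
  {"tx": 0, "ty": 0, "tz": 1.5, "rx": 0, "ry": 0, "rz": 0, "gripper": 1},
  {"tx": 0, "ty": 0, "tz": 0.9, "rx": 0, "ry": 0, "rz": 0, "gripper": 1},
  {"tx": 0, "ty": 0, "tz": 0, "rx": 0, "ry": 0, "rz": 0, "gripper": 1},
  {"tx": 0, "ty": 0, "tz": 0, "rx": 0, "ry": 0, "rz": 0, "gripper": 1},
], squeeze=40)

```text
clock: 5.0
eef_pos: [599.7, -40.5, 45.2]
tcp_rot: [3.141, 0.0, 1.671]
contact_force: [-0.1, -0.9, -0.5]
opening: 0.998
```

Request:
move_arm([
  {"tx": 0, "ty": 0, "tz": 0, "rx": 0, "ry": 0, "rz": 0, "gripper": -1},
  {"tx": 0, "ty": 0, "tz": 0, "rx": 0, "ry": 0, "rz": 0, "gripper": -1},
  {"tx": 0, "ty": 0, "tz": 0, "rx": 0, "ry": 0, "rz": 0, "gripper": -1},
  {"tx": 0, "ty": 0, "tz": 0, "rx": 0, "ry": 0, "rz": 0, "gripper": -1},
  {"tx": 0, "ty": 0, "tz": 0, "rx": 0, "ry": 0, "rz": 0, "gripper": -1},
  {"tx": 0, "ty": 0, "tz": 0, "rx": 0, "ry": 0, "rz": 0, "gripper": -1},
  {"tx": 0, "ty": 0, "tz": 0, "rx": 0, "ry": 0, "rz": 0, "gripper": -1},
  {"tx": 0, "ty": 0, "tz": 0, "rx": 0, "ry": 0, "rz": 0, "gripper": -1},
], squeeze=40)

```text
clock: 5.8
eef_pos: [599.5, -40.5, 45.2]
tcp_rot: [3.141, 0.0, 1.671]
contact_force: [-1.2, -0.6, 6.1]
opening: 0.412
```

Request:
move_arm([
  {"tx": 0, "ty": 0, "tz": -1, "rx": 0, "ry": 0, "rz": 0, "gripper": -1},
  {"tx": 0, "ty": 0, "tz": -2.5, "rx": 0, "ry": 0, "rz": 0, "gripper": -1},
  {"tx": 0, "ty": 0, "tz": -2.5, "rx": 0, "ry": 0, "rz": 0, "gripper": -1},
  {"tx": 0, "ty": 0, "tz": -2.5, "rx": 0, "ry": 0, "rz": 0, "gripper": -1},
  {"tx": 0, "ty": 0, "tz": -2.5, "rx": 0, "ry": 0, "rz": 0, "gripper": -1},
  {"tx": 0, "ty": 0, "tz": -2, "rx": 0, "ry": 0, "rz": 0, "gripper": -1},
  {"tx": 0, "ty": 0, "tz": -1, "rx": 0, "ry": 0, "rz": 0, "gripper": -1},
  {"tx": 0, "ty": 0, "tz": 0, "rx": 0, "ry": 0, "rz": 0, "gripper": -1},
  {"tx": 0, "ty": 0, "tz": 0, "rx": 0, "ry": 0, "rz": 0, "gripper": -1},
], squeeze=40)

```text
clock: 6.7
eef_pos: [598.6, -40.4, 183.9]
tcp_rot: [-3.141, -0.0, 1.671]
contact_force: [-0.5, -0.6, -1.8]
opening: 0.413
```

Request:
move_arm([
  {"tx": 2, "ty": -0.6, "tz": 0, "rx": 0, "ry": 0, "rz": 0, "gripper": -1},
  {"tx": 3.7, "ty": -0.6, "tz": 0, "rx": 0, "ry": 0, "rz": 0, "gripper": -1},
  {"tx": 3.7, "ty": -0.6, "tz": 0, "rx": 0, "ry": 0, "rz": 0, "gripper": -1},
  {"tx": 3.7, "ty": -0.6, "tz": 0, "rx": 0, "ry": 0, "rz": 0, "gripper": -1},
  {"tx": 3.7, "ty": -0.6, "tz": 0, "rx": 0, "ry": 0, "rz": 0, "gripper": -1},
  {"tx": 3.7, "ty": -0.6, "tz": 0, "rx": 0, "ry": 0, "rz": 0, "gripper": -1},
  {"tx": 3.7, "ty": -0.6, "tz": 0, "rx": 0, "ry": 0, "rz": 0, "gripper": -1},
  {"tx": 3.7, "ty": -0.6, "tz": 0, "rx": 0, "ry": 0, "rz": 0, "gripper": -1},
  {"tx": 3.7, "ty": -0.6, "tz": 0, "rx": 0, "ry": 0, "rz": 0, "gripper": -1},
  {"tx": 3.7, "ty": -0.6, "tz": 0, "rx": 0, "ry": 0, "rz": 0, "gripper": -1},
  {"tx": 3.7, "ty": -0.6, "tz": 0, "rx": 0, "ry": 0, "rz": 0, "gripper": -1},
  {"tx": 2, "ty": 0, "tz": 0, "rx": 0, "ry": 0, "rz": 0, "gripper": -1},
], squeeze=40)

```text
clock: 7.9
eef_pos: [490.7, 362.9, 183.0]
tcp_rot: [-3.139, 0.001, 1.673]
contact_force: [1.1, -0.5, -0.9]
opening: 0.418
```

Request:
move_arm([
  {"tx": 0, "ty": 0, "tz": 0, "rx": 0, "ry": 0, "rz": 0, "gripper": -1},
  {"tx": 0, "ty": 0, "tz": 3, "rx": 0, "ry": 0, "rz": 0, "gripper": -1},
  {"tx": 0, "ty": 0, "tz": 3, "rx": 0, "ry": 0, "rz": 0, "gripper": -1},
  {"tx": 0, "ty": 0, "tz": 3, "rx": 0, "ry": 0, "rz": 0, "gripper": -1},
  {"tx": 0, "ty": 0, "tz": 3, "rx": 0, "ry": 0, "rz": 0, "gripper": -1},
  {"tx": 0, "ty": 0, "tz": 1.5, "rx": 0, "ry": 0, "rz": 0, "gripper": -1},
  {"tx": 0, "ty": 0, "tz": 1, "rx": 0, "ry": 0, "rz": 0, "gripper": -1},
  {"tx": 0, "ty": 0, "tz": 0.5, "rx": 0, "ry": 0, "rz": 0, "gripper": -1},
  {"tx": 0, "ty": 0, "tz": 0, "rx": 0, "ry": 0, "rz": 0, "gripper": -1},
  {"tx": 0, "ty": 0, "tz": 0, "rx": 0, "ry": 0, "rz": 0, "gripper": -1},
], squeeze=40)

```text
clock: 8.9
eef_pos: [493.1, 361.3, 35.6]
tcp_rot: [3.14, -0.001, 1.671]
contact_force: [-0.6, -0.5, -1.4]
opening: 0.414
```

Request:
move_arm([
  {"tx": 0, "ty": 0, "tz": 0.3, "rx": 0, "ry": 0, "rz": 0, "gripper": -1},
  {"tx": 0, "ty": 0, "tz": 0.1, "rx": 0, "ry": 0, "rz": 0, "gripper": -1},
  {"tx": 0, "ty": 0, "tz": 0, "rx": 0, "ry": 0, "rz": 0, "gripper": -1},
], squeeze=40)

```text
clock: 9.2
eef_pos: [492.7, 361.2, 31.2]
tcp_rot: [3.141, -0.001, 1.671]
contact_force: [-0.4, -0.0, 3.3]
opening: 0.417
```

Request:
move_arm([
  {"tx": 0, "ty": 0, "tz": 0, "rx": 0, "ry": 0, "rz": 0, "gripper": 0.5},
  {"tx": 0, "ty": 0, "tz": 0, "rx": 0, "ry": 0, "rz": 0, "gripper": 1},
  {"tx": 0, "ty": 0, "tz": 0, "rx": 0, "ry": 0, "rz": 0, "gripper": 1},
  {"tx": 0, "ty": 0, "tz": 0, "rx": 0, "ry": 0, "rz": 0, "gripper": 1},
  {"tx": 0, "ty": 0, "tz": 0, "rx": 0, "ry": 0, "rz": 0, "gripper": 1},
  {"tx": 0, "ty": 0, "tz": 0, "rx": 0, "ry": 0, "rz": 0, "gripper": 1},
  {"tx": 0, "ty": 0, "tz": -2, "rx": 0, "ry": 0, "rz": 0, "gripper": 1},
  {"tx": 0, "ty": 0, "tz": -3, "rx": 0, "ry": 0, "rz": 0, "gripper": 1},
  {"tx": 0, "ty": 0, "tz": -3, "rx": 0, "ry": 0, "rz": 0, "gripper": 1},
  {"tx": 0, "ty": 0, "tz": -3, "rx": 0, "ry": 0, "rz": 0, "gripper": 1},
  {"tx": 0, "ty": 0, "tz": -3, "rx": 0, "ry": 0, "rz": 0, "gripper": 1},
  {"tx": 0, "ty": 0, "tz": -2, "rx": 0, "ry": 0, "rz": 0, "gripper": 1},
], squeeze=40)

```text
clock: 10.4
eef_pos: [492.9, 361.2, 192.9]
tcp_rot: [3.14, -0.001, 1.671]
contact_force: [0.6, -0.3, 0.1]
opening: 0.998
```

Request:
move_arm([
  {"tx": -2, "ty": -0.3, "tz": 0, "rx": 0, "ry": 0, "rz": 0, "gripper": 1},
  {"tx": -3.5, "ty": -0.4, "tz": 0, "rx": 0, "ry": 0, "rz": 0, "gripper": 1},
  {"tx": -3.5, "ty": -0.4, "tz": 0, "rx": 0, "ry": 0, "rz": 0, "gripper": 1},
  {"tx": -3.5, "ty": -0.4, "tz": 0, "rx": 0, "ry": 0, "rz": 0, "gripper": 1},
  {"tx": -3.5, "ty": -0.4, "tz": 0, "rx": 0, "ry": 0, "rz": 0, "gripper": 1},
  {"tx": -3.5, "ty": -0.4, "tz": 0, "rx": 0, "ry": 0, "rz": 0, "gripper": 1},
  {"tx": -3.5, "ty": -0.3, "tz": 0, "rx": 0, "ry": 0, "rz": 0, "gripper": 1},
  {"tx": -1.2, "ty": 0, "tz": 0, "rx": 0, "ry": 0, "rz": 0, "gripper": 1},
  {"tx": 0, "ty": 0, "tz": 0, "rx": 0, "ry": 0, "rz": 0, "gripper": 1},
  {"tx": 0, "ty": 0, "tz": 0, "rx": 0, "ry": 0, "rz": 0, "gripper": 1},
], squeeze=40)

```text
clock: 11.4
eef_pos: [490.6, 117.7, 190.2]
tcp_rot: [-3.141, -0.0, 1.67]
contact_force: [0.5, -0.2, -0.5]
opening: 0.999
```

```bash
python3 - <<'E'
from h import *
s=r.sense();print(s['eef_pos'],s['tcp_rot'])
p,d=r.grab_frame('top')
p2,d2=r.grab_frame('wrist')
a=np.vstack([cv2.resize(p[110:240,60:340],(800,371),interpolation=cv2.INTER_CUBIC)]);cv2.imwrite('pics/t2.png',cv2.cvtColor(a,cv2.COLOR_RGB2BGR))
cv2.imwrite('pics/w2.png',cv2.cvtColor(np.vstack([cv2.resize(a,(512,229)),p2])[:600],cv2.COLOR_RGB2BGR))
E
```

```text
[490.61821584 117.72265786 190.21347055] [-3.14123875e+00 -3.54191916e-04  1.67007684e+00]
```

View pics/w2.png

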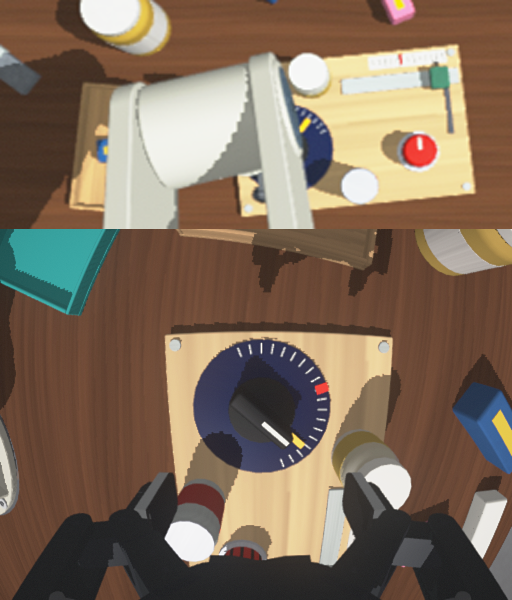

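The spacer is in the tray, partly hidden by the arm in the top view. In the wrist view the ring centre is near (262,177), the red mark at (321,160) and the needle at (299,212). I'll get the dial and mark angles from this view.

```bash
cat >> h.py <<'E'
def dial(img,po,ro,c=None):
    a=cv2.cvtColor(img,cv2.COLOR_RGB2HSV).astype(int);H,S,V=a[...,0],a[...,1],a[...,2];out={}
    for n,m,z in [('red',((H<6)|(H>174))&(S>150)&(V>110),18),('gold',(H>18)&(H<34)&(S>170)&(V>110),22)]:
        nn,l,s,ce=cv2.connectedComponentsWithStats(m.astype(np.uint8))
        for i in range(1,nn):
            if s[i,4]<8: continue
            w=wr(*ce[i],z,po,ro);d=w[:2]-c
            if 35<np.hypot(*d)<75: print(n,s[i].tolist(),ce[i].round(1),w.round(1),'r',np.hypot(*d).round(1),'ang',np.arctan2(d[1],d[0]).round(3))
E
python3 - <<'E'
from h import *
s=r.sense();po,ro=s['eef_pos'],s['tcp_rot']
p,d=r.grab_frame('wrist')
a=cv2.cvtColor(p,cv2.COLOR_RGB2HSV).astype(int);m=(a[...,0]>105)&(a[...,0]<135)&(a[...,1]>100)
m[:90]=0;m[260:]=0;m[:,:180]=0;m[:,345:]=0
k=max(cv2.findContours(m.astype(np.uint8),0,1)[0],key=cv2.contourArea)
P=np.array([wr(*q[0],18,po,ro)[:2] for q in cv2.convexHull(k)])
(c,rad)=cv2.minEnclosingCircle(P.astype(np.float32));print('ring',c,rad)
dial(p,po,ro,np.array(c)); print(); dial(p,po,ro,np.array([490.9,117.5]))
E
```

```text
ring (508.9411926269531, 159.4697723388672) 3.5621323585510254
red [315, 153, 14, 13, 118] [321.3 159.2] [551.6 147.5  18. ] r 44.3 ang -0.274

red [315, 153, 14, 13, 118] [321.3 159.2] [551.6 147.5  18. ] r 67.7 ang 0.459
```

```bash
python3 - <<'E'
from h import *
s=r.sense();po,ro=s['eef_pos'],s['tcp_rot']
f=lambda u,v,z:wr(u,v,z,po,ro)[:2]
P=[f(193,176,18),f(330,177,18),f(261,110,18),f(261,243,18)];print(np.round(P,1));c=(np.array(P[0])+P[1]+P[2]+P[3])/4
# least squares circle
A=np.c_[2*np.array(P),np.ones(4)];x=np.linalg.lstsq(A,(np.array(P)**2).sum(1),rcond=None)[0];print('c',x[:2],np.sqrt(x[2]+x[0]**2+x[1]**2))
c=x[:2]
for n,u,v,z in [('mark',321.3,159.2,18),('needle',299,212,22),('ntip',304,218,22)]:
    d=f(u,v,z)-c;print(n,f(u,v,z).round(1),np.hypot(*d),np.arctan2(d[1],d[0]))
a,b=f(263,193,64),f(287,216,64);print('bar',a,b,np.arctan2(*(b-a)[::-1]))
E
```

```text
[[421.8 116.7]
 [563.7 130.1]
 [485.3 190.1]
 [499.8  48.4]]
c [493.14648611 119.2662179 ] 71.29229317845339
mark [551.6 147.6] 64.96247694282926 0.45102164576161907
needle [535.7  90. ] 51.61922084048884 -0.602374312052441
ntip [542.   83.8] 60.362990869060546 -0.6276717856085711
bar [494.14939774 119.11897357] [517.92599671  99.82802836] -0.6816184279395302
```

Request:
move_arm([
  {"tx": 0.1, "ty": 0.1, "tz": 0, "rx": 0, "ry": 0, "rz": -8, "gripper": 1},
  {"tx": 0, "ty": 0, "tz": 0, "rx": 0, "ry": 0, "rz": -8, "gripper": 1},
  {"tx": 0, "ty": 0, "tz": 0, "rx": 0, "ry": 0, "rz": -8, "gripper": 1},
  {"tx": 0, "ty": 0, "tz": 0, "rx": 0, "ry": 0, "rz": -8, "gripper": 1},
  {"tx": 0, "ty": 0, "tz": 0, "rx": 0, "ry": 0, "rz": -8, "gripper": 1},
  {"tx": 0, "ty": 0, "tz": 0, "rx": 0, "ry": 0, "rz": -8, "gripper": 1},
  {"tx": 0, "ty": 0, "tz": 3, "rx": 0, "ry": 0, "rz": 0, "gripper": 1},
  {"tx": 0, "ty": 0, "tz": 3, "rx": 0, "ry": 0, "rz": 0, "gripper": 1},
  {"tx": 0, "ty": 0, "tz": 2, "rx": 0, "ry": 0, "rz": 0, "gripper": 1},
  {"tx": 0, "ty": 0, "tz": 0, "rx": 0, "ry": 0, "rz": 0, "gripper": 1},
  {"tx": 0, "ty": 0, "tz": 0, "rx": 0, "ry": 0, "rz": 0, "gripper": 1},
], squeeze=40)

```text
clock: 12.65
eef_pos: [491.6, 119.3, 110.7]
tcp_rot: [-3.141, -0.0, 2.51]
contact_force: [-0.1, -0.6, 0.1]
opening: 1.004
```

Request:
move_arm([
  {"tx": 0, "ty": 0, "tz": 2, "rx": 0, "ry": 0, "rz": 0, "gripper": 1},
  {"tx": 0, "ty": 0, "tz": 2, "rx": 0, "ry": 0, "rz": 0, "gripper": 1},
  {"tx": 0, "ty": 0, "tz": 1.5, "rx": 0, "ry": 0, "rz": 0, "gripper": 1},
  {"tx": 0, "ty": 0, "tz": 0.5, "rx": 0, "ry": 0, "rz": 0, "gripper": 1},
  {"tx": 0, "ty": 0, "tz": 0, "rx": 0, "ry": 0, "rz": 0, "gripper": -1},
  {"tx": 0, "ty": 0, "tz": 0, "rx": 0, "ry": 0, "rz": 0, "gripper": -1},
  {"tx": 0, "ty": 0, "tz": 0, "rx": 0, "ry": 0, "rz": 0, "gripper": -1},
  {"tx": 0, "ty": 0, "tz": 0, "rx": 0, "ry": 0, "rz": 0, "gripper": -1},
  {"tx": 0, "ty": 0, "tz": 0, "rx": 0, "ry": 0, "rz": 0, "gripper": -1},
  {"tx": 0, "ty": 0, "tz": 0, "rx": 0, "ry": 0, "rz": 0, "gripper": -1},
  {"tx": 0, "ty": 0, "tz": 0, "rx": 0, "ry": 0, "rz": 0, "gripper": -1},
  {"tx": 0, "ty": 0, "tz": 0, "rx": 0, "ry": 0, "rz": 0, "gripper": -1},
], squeeze=30)

```text
clock: 13.85
eef_pos: [491.9, 118.6, 51.2]
tcp_rot: [3.141, 0.0, 2.509]
contact_force: [-1.5, -1.0, 6.0]
opening: 0.181
```

Request:
move_arm([
  {"tx": 0, "ty": 0, "tz": 0, "rx": 0, "ry": 0, "rz": -4, "gripper": -1},
  {"tx": 0, "ty": 0, "tz": 0, "rx": 0, "ry": 0, "rz": -7, "gripper": -1},
  {"tx": 0, "ty": 0, "tz": 0, "rx": 0, "ry": 0, "rz": -7, "gripper": -1},
  {"tx": 0, "ty": 0, "tz": 0, "rx": 0, "ry": 0, "rz": -7, "gripper": -1},
  {"tx": 0, "ty": 0, "tz": 0, "rx": 0, "ry": 0, "rz": -7, "gripper": -1},
  {"tx": 0, "ty": 0, "tz": 0, "rx": 0, "ry": 0, "rz": -7, "gripper": -1},
  {"tx": 0, "ty": 0, "tz": 0, "rx": 0, "ry": 0, "rz": -7, "gripper": -1},
  {"tx": 0, "ty": 0, "tz": 0, "rx": 0, "ry": 0, "rz": -7, "gripper": -1},
  {"tx": 0, "ty": 0, "tz": 0, "rx": 0, "ry": 0, "rz": -6, "gripper": -1},
  {"tx": 0, "ty": 0, "tz": 0, "rx": 0, "ry": 0, "rz": -3.6, "gripper": -1},
  {"tx": 0, "ty": 0, "tz": 0, "rx": 0, "ry": 0, "rz": 0, "gripper": -1},
  {"tx": 0, "ty": 0, "tz": 0, "rx": 0, "ry": 0, "rz": 0, "gripper": -1},
], squeeze=30)

```text
clock: 15.05
eef_pos: [491.8, 117.8, 51.2]
tcp_rot: [-3.14, -0.0, -2.681]
contact_force: [-0.6, -7.9, 7.4]
opening: 0.181
```

```bash
python3 - <<'E'
from h import *
s=r.sense();po,ro=s['eef_pos'],s['tcp_rot'];print(po,ro)
p,d=r.grab_frame('wrist');cv2.imwrite('pics/w3.png',cv2.cvtColor(p,cv2.COLOR_RGB2BGR))
dial(p,po,ro,np.array([492,118.5]))
E
```

```text
[491.78491915 117.76318159  51.16534523] [-3.14048751e+00 -2.31793269e-04 -2.68109065e+00]
```

View pics/w3.png

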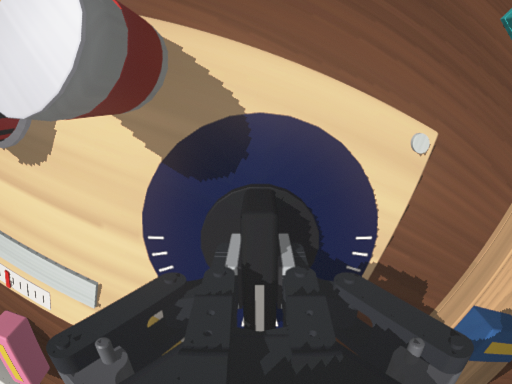

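The dial is gripped, but the gripper hides the needle. I'll release it, back off and look.

Request:
move_arm([
  {"tx": 0, "ty": 0, "tz": 0, "rx": 0, "ry": 0, "rz": 0, "gripper": 1},
  {"tx": 0, "ty": 0, "tz": 0, "rx": 0, "ry": 0, "rz": 0, "gripper": 1},
  {"tx": 0, "ty": 0, "tz": 0, "rx": 0, "ry": 0, "rz": 0, "gripper": 1},
  {"tx": 0, "ty": 0, "tz": 0, "rx": 0, "ry": 0, "rz": 0, "gripper": 1},
  {"tx": 0, "ty": 0, "tz": -3, "rx": 0, "ry": 0, "rz": 0, "gripper": 1},
  {"tx": 0, "ty": 0, "tz": -4, "rx": 0, "ry": 0, "rz": 0, "gripper": 1},
  {"tx": 0, "ty": 0, "tz": -4, "rx": 0, "ry": 0, "rz": 0, "gripper": 1},
  {"tx": -3, "ty": 0, "tz": -3, "rx": 0, "ry": 0, "rz": 0, "gripper": 1},
  {"tx": -4, "ty": 0, "tz": 0, "rx": 0, "ry": 0, "rz": 0, "gripper": 1},
  {"tx": -3, "ty": 0, "tz": 0, "rx": 0, "ry": 0, "rz": 0, "gripper": 1},
  {"tx": 0, "ty": 0, "tz": 0, "rx": 0, "ry": 0, "rz": 0, "gripper": 1},
  {"tx": 0, "ty": 0, "tz": 0, "rx": 0, "ry": 0, "rz": 0, "gripper": 1},
], squeeze=30)

```text
clock: 16.3
eef_pos: [580.7, 163.0, 189.9]
tcp_rot: [3.141, -0.002, -2.681]
contact_force: [-0.2, -0.1, -1.4]
opening: 1.003
```

```bash
python3 - <<'E'
from h import *
s=r.sense();po,ro=s['eef_pos'],s['tcp_rot'];print(po,ro)
p,d=r.grab_frame('wrist');cv2.imwrite('pics/w4.png',cv2.cvtColor(p,cv2.COLOR_RGB2BGR))
dial(p,po,ro,np.array([492,118.5]))
E
```

```text
[580.66982943 162.97957417 189.87422769] [ 3.14130037e+00 -1.58950649e-03 -2.68139672e+00]
red [254, 142, 10, 13, 117] [258.1 148. ] [551.7 147.5  18. ] r 66.4 ang 0.452
```

View pics/w4.png

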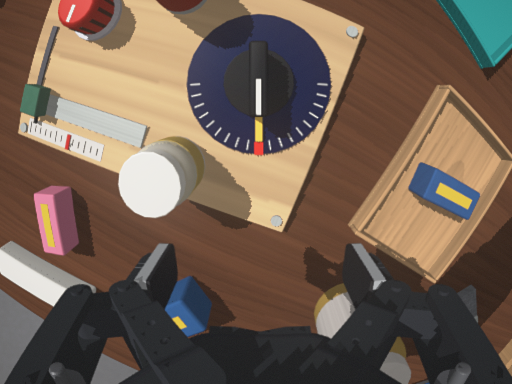

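The needle lies on the red mark: mark at (258,148), needle directly above it at (259,125). The spacer lies flat in the tray at (445,190). Next is the handwheel.

Request:
move_arm([
  {"tx": 0, "ty": 0, "tz": 0, "rx": 0, "ry": 0, "rz": 8.3, "gripper": 1},
  {"tx": 0, "ty": 0, "tz": 0, "rx": 0, "ry": 0, "rz": 8.3, "gripper": 1},
  {"tx": 0, "ty": 0, "tz": 0, "rx": 0, "ry": 0, "rz": 8.3, "gripper": 1},
  {"tx": 0, "ty": 0, "tz": 0, "rx": 0, "ry": 0, "rz": 8.3, "gripper": 1},
  {"tx": 0, "ty": 0, "tz": 0, "rx": 0, "ry": 0, "rz": 8.3, "gripper": 1},
  {"tx": 0, "ty": 0, "tz": 0, "rx": 0, "ry": 0, "rz": 8.3, "gripper": 1},
  {"tx": 0, "ty": 0, "tz": 0, "rx": 0, "ry": 0, "rz": 8.3, "gripper": 1},
  {"tx": 0, "ty": 0, "tz": 0, "rx": 0, "ry": 0, "rz": 8.3, "gripper": 1},
  {"tx": 0, "ty": 0, "tz": 0, "rx": 0, "ry": 0, "rz": 8.3, "gripper": 1},
  {"tx": -1, "ty": -2, "tz": 0, "rx": 0, "ry": 0, "rz": 0, "gripper": 1},
  {"tx": -1.6, "ty": -3.1, "tz": 0, "rx": 0, "ry": 0, "rz": 0, "gripper": 1},
  {"tx": -1.6, "ty": -3.1, "tz": 0, "rx": 0, "ry": 0, "rz": 0, "gripper": 1},
], squeeze=30)

```text
clock: 17.55
eef_pos: [545.9, 76.1, 190.2]
tcp_rot: [-3.14, -0.001, 2.299]
contact_force: [-0.1, 0.1, 0.2]
opening: 1.001
```

Request:
move_arm([
  {"tx": -1.6, "ty": -3.1, "tz": 0, "rx": 0, "ry": 0, "rz": 0, "gripper": 1},
  {"tx": -1.6, "ty": -3.1, "tz": 0, "rx": 0, "ry": 0, "rz": 0, "gripper": 1},
  {"tx": -1.6, "ty": -3.1, "tz": 0, "rx": 0, "ry": 0, "rz": 0, "gripper": 1},
  {"tx": -1.6, "ty": -3.1, "tz": 0, "rx": 0, "ry": 0, "rz": 0, "gripper": 1},
  {"tx": -1.6, "ty": -2.8, "tz": 0, "rx": 0, "ry": 0, "rz": 0, "gripper": 1},
  {"tx": 0, "ty": 0, "tz": 0, "rx": 0, "ry": 0, "rz": 0, "gripper": 1},
  {"tx": 0, "ty": 0, "tz": 0, "rx": 0, "ry": 0, "rz": 0, "gripper": 1},
], squeeze=30)

```text
clock: 18.25
eef_pos: [486.2, -84.1, 190.5]
tcp_rot: [-3.141, -0.001, 2.295]
contact_force: [0.2, -0.2, -0.4]
opening: 0.998
```

```bash
python3 - <<'E'
from h import *
s=r.sense();po,ro=s['eef_pos'],s['tcp_rot'];print(po,ro)
p,d=r.grab_frame('wrist');cv2.imwrite('pics/w5.png',cv2.cvtColor(p,cv2.COLOR_RGB2BGR))
hs=cv2.cvtColor(p,cv2.COLOR_RGB2HSV).astype(int)
m=((hs[...,0]<8)|(hs[...,0]>172))&(hs[...,1]>150)&(hs[...,2]>100)
n,l,st,ce=cv2.connectedComponentsWithStats(m.astype(np.uint8))
for i in range(1,n):
    if st[i,4]>20: print(st[i],ce[i].round(1),wr(*ce[i],62,po,ro).round(1))
print([(x['location'],x['confidence'],wr(x['location'][1],x['location'][0],50,po,ro).round(1)) for x in r.place_of('wheel_grip','wrist')])
E
```

```text
[486.24773879 -84.08426807 190.51997169] [-3.14140859e+00 -5.95571170e-04  2.29547575e+00]
[437  65  10  10  62] [442.   69.4] [535.6 121.9  62. ]
[ 234  158   56   60 2361] [260.6 188.4] [485.1 -80.4  62. ]
[365 243  11   9  36] [370.1 246.7] [606.2 -53.   62. ]
[([188.0, 261.3], 0.95, array([487.5, -82.1,  50. ]))]
```

Request:
move_arm([
  {"tx": 0, "ty": 0.1, "tz": 2, "rx": 0, "ry": 0, "rz": 0, "gripper": 1},
  {"tx": 0, "ty": 0, "tz": 3, "rx": 0, "ry": 0, "rz": 0, "gripper": 1},
  {"tx": 0, "ty": 0, "tz": 3, "rx": 0, "ry": 0, "rz": 0, "gripper": 1},
  {"tx": 0, "ty": 0, "tz": 3, "rx": 0, "ry": 0, "rz": 0, "gripper": 1},
  {"tx": 0, "ty": 0, "tz": 2, "rx": 0, "ry": 0, "rz": 0, "gripper": 1},
  {"tx": 0, "ty": 0, "tz": 1, "rx": 0, "ry": 0, "rz": 0, "gripper": 1},
  {"tx": 0, "ty": 0, "tz": 0, "rx": 0, "ry": 0, "rz": 0, "gripper": -1},
  {"tx": 0, "ty": 0, "tz": 0, "rx": 0, "ry": 0, "rz": 0, "gripper": -1},
  {"tx": 0, "ty": 0, "tz": 0, "rx": 0, "ry": 0, "rz": 0, "gripper": -1},
  {"tx": 0, "ty": 0, "tz": 0, "rx": 0, "ry": 0, "rz": 0, "gripper": -1},
  {"tx": 0, "ty": 0, "tz": 0, "rx": 0, "ry": 0, "rz": 0, "gripper": -1},
  {"tx": 0, "ty": 0, "tz": 0, "rx": 0, "ry": 0, "rz": 0, "gripper": -1},
], squeeze=60)

```text
clock: 19.55
eef_pos: [488.1, -83.4, 52.0]
tcp_rot: [-3.141, 0.001, 2.298]
contact_force: [-4.7, -4.3, 6.9]
opening: 0.58
```

Request:
move_arm([
  {"tx": 0, "ty": 0, "tz": 0, "rx": 0, "ry": 0, "rz": 0, "gripper": -1},
  {"tx": 0, "ty": 0, "tz": 0, "rx": 0, "ry": 0, "rz": 0, "gripper": -1},
  {"tx": 0, "ty": 0, "tz": 0, "rx": 0, "ry": 0, "rz": 4, "gripper": -1},
  {"tx": 0, "ty": 0, "tz": 0, "rx": 0, "ry": 0, "rz": 6, "gripper": -1},
  {"tx": 0, "ty": 0, "tz": 0, "rx": 0, "ry": 0, "rz": 6, "gripper": -1},
  {"tx": 0, "ty": 0, "tz": 0, "rx": 0, "ry": 0, "rz": 6, "gripper": -1},
  {"tx": 0, "ty": 0, "tz": 0, "rx": 0, "ry": 0, "rz": 6, "gripper": -1},
  {"tx": 0, "ty": 0, "tz": 0, "rx": 0, "ry": 0, "rz": 6, "gripper": -1},
  {"tx": 0, "ty": 0, "tz": 0, "rx": 0, "ry": 0, "rz": 6, "gripper": -1},
  {"tx": 0, "ty": 0, "tz": 0, "rx": 0, "ry": 0, "rz": 6, "gripper": -1},
  {"tx": 0, "ty": 0, "tz": 0, "rx": 0, "ry": 0, "rz": 6, "gripper": -1},
  {"tx": 0, "ty": 0, "tz": 0, "rx": 0, "ry": 0, "rz": 6, "gripper": -1},
], squeeze=60)

```text
clock: 20.75
eef_pos: [488.1, -83.4, 52.0]
tcp_rot: [3.141, 0.001, 1.282]
contact_force: [-4.9, -3.6, 7.8]
opening: 0.585
```

Request:
move_arm([
  {"tx": 0, "ty": 0, "tz": 0, "rx": 0, "ry": 0, "rz": 6, "gripper": -1},
  {"tx": 0, "ty": 0, "tz": 0, "rx": 0, "ry": 0, "rz": 6, "gripper": -1},
  {"tx": 0, "ty": 0, "tz": 0, "rx": 0, "ry": 0, "rz": 6, "gripper": -1},
  {"tx": 0, "ty": 0, "tz": 0, "rx": 0, "ry": 0, "rz": 6, "gripper": -1},
  {"tx": 0, "ty": 0, "tz": 0, "rx": 0, "ry": 0, "rz": 6, "gripper": -1},
  {"tx": 0, "ty": 0, "tz": 0, "rx": 0, "ry": 0, "rz": 4, "gripper": -1},
  {"tx": 0, "ty": 0, "tz": 0, "rx": 0, "ry": 0, "rz": 0, "gripper": -1},
  {"tx": 0, "ty": 0, "tz": 0, "rx": 0, "ry": 0, "rz": 0, "gripper": -1},
], squeeze=60)

```text
clock: 21.55
eef_pos: [488.1, -83.4, 52.0]
tcp_rot: [3.141, 0.0, 0.692]
contact_force: [-5.7, -3.5, 5.6]
opening: 0.586
```

```bash
python3 - <<'E'
from h import *
s=r.sense();print(s['eef_pos'],s['tcp_rot'])
p,d=r.grab_frame('wrist');cv2.imwrite('pics/w6f.png',cv2.cvtColor(p,cv2.COLOR_RGB2BGR))
cv2.imwrite('pics/w6.png',cv2.cvtColor(p,cv2.COLOR_RGB2BGR))
E
```

```text
[488.09062388 -83.43412794  52.01783658] [3.14086959e+00 6.65675780e-05 6.91696119e-01]
```

View pics/w6.png

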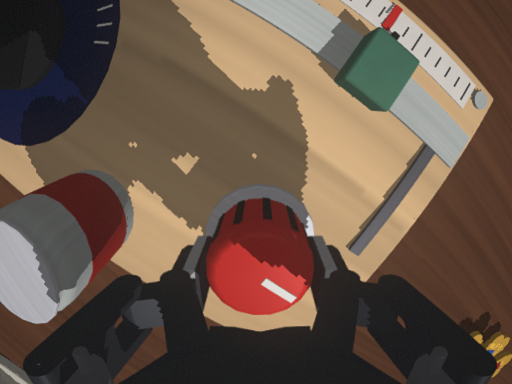

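The wheel is gripped and turning. The carriage is at (378,68), with the pointer just behind its top edge near (392,33) and the red mark at (392,16). I'll enlarge that area.

```bash
python3 -c "
import cv2
a=cv2.imread('pics/w6f.png')[0:90,330:450];cv2.imwrite('pics/w6c.png',cv2.resize(a,(800,600),interpolation=cv2.INTER_CUBIC))"
```

```text
(no output)
```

View pics/w6c.png

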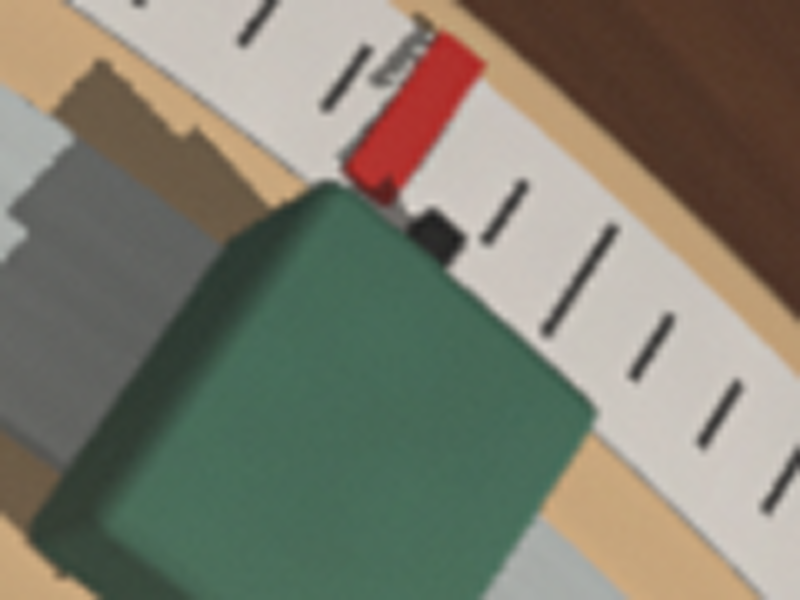

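```bash
python3 - <<'E'
from h import *
s=r.sense();po,ro=s['eef_pos'],s['tcp_rot']
q=lambda x,y:(330+(x+.5)*120/800-.5,(y+.5)*90/600-.5)
p,d=r.grab_frame('wrist')
m=r.camera_model('wrist')
for n,pt in [('tipL',(432,212)),('tipmid',(450,222)),('tipR',(463,240)),('ptrbody',(436,237)),('mark in L',(347,165)),('mark in R',(395,200)),('mark out L',(440,33)),('mark out R',(484,66))]:
    u,v=q(*pt)
    print(n,[jig(wr(u,v,z,po,ro)).round(1).tolist() for z in ((16,) if 'mark' in n else (20,25,30))],d[int(round(v)),int(round(u))])
u,v=q(436,237)
for z in (16,20,25,30):
    w=wr(u,v,z,po,ro);T=np.array(m['hand_eye']);R=Ro.from_euler('xyz',ro).as_matrix();print(z,(T[:3,:3].T@(R.T@(w-po)-T[:3,3]))[2].round(1))
print(d[int(v)-1:int(v)+3,int(u)-2:int(u)+4].round(0))
E
```

```text
tipL [[99.1, -93.8], [96.5, -92.6], [93.9, -91.5]] 133.6279
tipmid [[99.5, -95.5], [96.9, -94.3], [94.3, -93.1]] 132.89561
tipR [[99.0, -97.3], [96.4, -96.0], [93.8, -94.8]] 133.16331
ptrbody [[97.5, -95.2], [94.9, -94.0], [92.4, -92.9]] 134.27884
mark in L [[99.3, -86.3]] 138.89664
mark in R [[99.7, -91.4]] 139.41516
mark out L [[116.5, -86.4]] 132.34787
mark out R [[116.9, -91.2]] 132.39677
16 139.4
20 135.9
25 131.6
30 127.2
[[133. 134. 135. 134. 134. 133.]
 [133. 134. 135. 134. 133. 134.]
 [119. 134. 133. 134. 133. 133.]
 [119. 134. 134. 133. 135. 134.]]
```

Request:
move_arm([
  {"tx": 0, "ty": 0, "tz": 0, "rx": 0, "ry": 0, "rz": 4, "gripper": -1},
  {"tx": 0, "ty": 0, "tz": 0, "rx": 0, "ry": 0, "rz": 4, "gripper": -1},
  {"tx": 0, "ty": 0, "tz": 0, "rx": 0, "ry": 0, "rz": 3.3, "gripper": -1},
  {"tx": 0, "ty": 0, "tz": 0, "rx": 0, "ry": 0, "rz": 0, "gripper": -1},
  {"tx": 0, "ty": 0, "tz": 0, "rx": 0, "ry": 0, "rz": 0, "gripper": -1},
  {"tx": 0, "ty": 0, "tz": 0, "rx": 0, "ry": 0, "rz": 0, "gripper": -1},
], squeeze=60)

```text
clock: 22.25
eef_pos: [488.1, -83.4, 52.0]
tcp_rot: [3.141, -0.0, 0.495]
contact_force: [-4.8, -3.9, 6.2]
opening: 0.587
```

```bash
python3 - <<'E'
from h import *
s=r.sense();print(s['eef_pos'],s['tcp_rot'])
p,d=r.grab_frame('wrist');cv2.imwrite('pics/w7f.png',cv2.cvtColor(p,cv2.COLOR_RGB2BGR))
cv2.imwrite('pics/w7c.png',cv2.cvtColor(cv2.resize(p[0:120,310:470],(800,600),interpolation=cv2.INTER_CUBIC),cv2.COLOR_RGB2BGR))
E
```

```text
[488.1316964  -83.42544155  52.03311706] [ 3.14082433e+00 -1.31567072e-04  4.94638353e-01]
```

View pics/w7c.png

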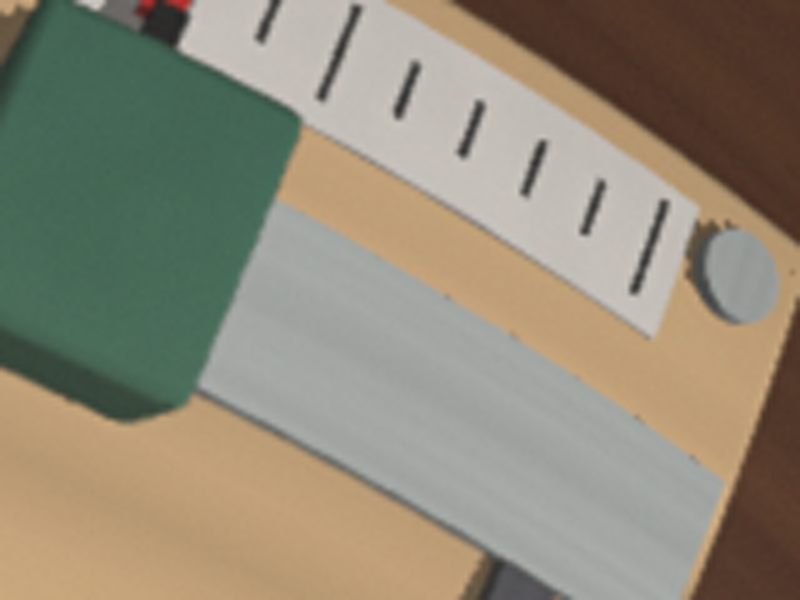

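The pointer, near (165,22), is now in front of the red mark at the picture's edge. The mark is cut off here, so I'll release, rise straight up and check from above.

Request:
move_arm([
  {"tx": 0, "ty": 0, "tz": 0, "rx": 0, "ry": 0, "rz": 0, "gripper": 1},
  {"tx": 0, "ty": 0, "tz": 0, "rx": 0, "ry": 0, "rz": 0, "gripper": 1},
  {"tx": 0, "ty": 0, "tz": 0, "rx": 0, "ry": 0, "rz": 0, "gripper": 1},
  {"tx": 0, "ty": 0, "tz": 0, "rx": 0, "ry": 0, "rz": 0, "gripper": 1},
  {"tx": 0, "ty": 0, "tz": -2, "rx": 0, "ry": 0, "rz": 0, "gripper": 1},
  {"tx": 0, "ty": 0, "tz": -3, "rx": 0, "ry": 0, "rz": 0, "gripper": 1},
  {"tx": 0, "ty": 0, "tz": -2, "rx": 0, "ry": 0, "rz": 0, "gripper": 1},
  {"tx": 3, "ty": 0, "tz": -2, "rx": 0, "ry": 0, "rz": 0, "gripper": 1},
  {"tx": 4, "ty": 0.5, "tz": 0, "rx": 0, "ry": 0, "rz": 0, "gripper": 1},
  {"tx": 2, "ty": 0.5, "tz": 0, "rx": 0, "ry": 0, "rz": 0, "gripper": 1},
  {"tx": 0, "ty": 0, "tz": 0, "rx": 0, "ry": 0, "rz": 0, "gripper": 1},
  {"tx": 0, "ty": 0, "tz": 0, "rx": 0, "ry": 0, "rz": 0, "gripper": 1},
], squeeze=60)

```text
clock: 23.5
eef_pos: [571.4, -48.9, 140.0]
tcp_rot: [-3.141, 0.001, 0.495]
contact_force: [-0.8, 0.1, 0.2]
opening: 0.998
```

```bash
python3 - <<'E'
from h import *
s=r.sense();po,ro=s['eef_pos'],s['tcp_rot'];print(po,ro)
p,d=r.grab_frame('wrist');cv2.imwrite('pics/w8f.png',cv2.cvtColor(p,cv2.COLOR_RGB2BGR));np.save('w8d.npy',d)
m=r.camera_model('wrist')
# expected px of mark
X=np.r_[JC+JR@[98,-89],20];T=np.array(m['hand_eye']);R=Ro.from_euler('xyz',ro).as_matrix()
c=T[:3,:3].T@(R.T@(X-po)-T[:3,3]);th=np.arctan2(np.hypot(*c[:2]),c[2]);k=c[:2]/np.hypot(*c[:2])*th*m['fx'];u,v=int(k[0]+m['cx']),int(k[1]+m['cy']);print(u,v)
u0,v0=min(max(u-40,0),432),min(max(v-30,0),324)
print(u0,v0);cv2.imwrite('pics/w8c.png',cv2.cvtColor(cv2.resize(p[v0:v0+60,u0:u0+80],(800,600),interpolation=cv2.INTER_CUBIC),cv2.COLOR_RGB2BGR))
E
```

```text
[571.43961457 -48.92770819 140.04440005] [-3.14085167e+00  1.25581285e-03  4.95283219e-01]
302 143
262 113
```

View pics/w8c.png

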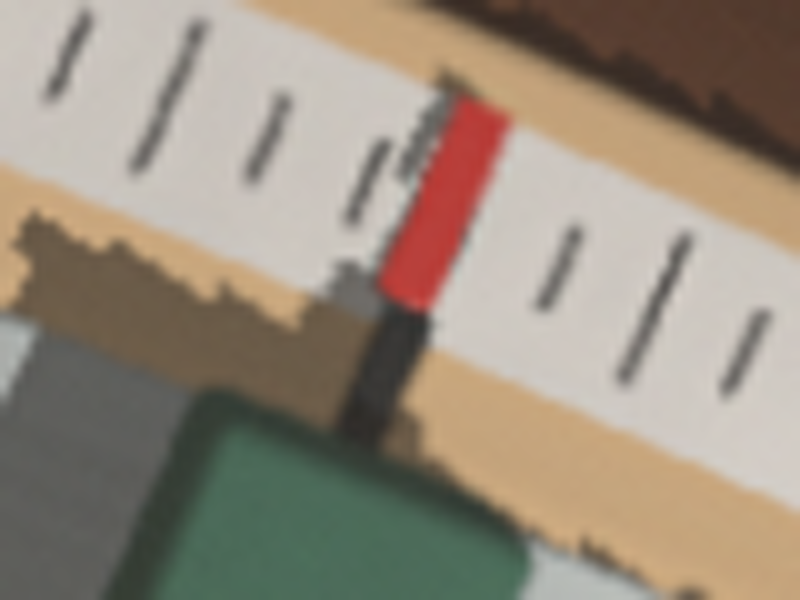

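```bash
python3 - <<'E'
from h import *
s=r.sense();po,ro=s['eef_pos'],s['tcp_rot']
q=lambda x,y:(262+(x+.5)/10-.5,113+(y+.5)/10-.5)
for n,pt,z in [('mark in',(408,296),16),('mark out',(485,107),16),('ptr tip',(408,315),22.5),('ptr mid',(390,360),22.5)]: print(n,jig(wr(*q(*pt),z,po,ro)).round(2))
p,d=r.grab_frame('wrist')
for cl in ['top']:
    p,d=r.grab_frame(cl);cv2.imwrite('pics/top9.png',cv2.cvtColor(p,cv2.COLOR_RGB2BGR))
E
```

```text
mark in [ 98.24 -89.21]
mark out [115.48 -88.72]
ptr tip [ 97.15 -88.7 ]
ptr mid [ 93.14 -88.85]
```

The pointer is within about 0.5 mm of the mark. I'll rise and move clear for a last overall check.

Request:
move_arm([
  {"tx": 0, "ty": 0, "tz": -3, "rx": 0, "ry": 0, "rz": 0, "gripper": 1},
  {"tx": 0, "ty": 0, "tz": -4, "rx": 0, "ry": 0, "rz": 0, "gripper": 1},
  {"tx": 0, "ty": 0, "tz": -4, "rx": 0, "ry": 0, "rz": 0, "gripper": 1},
  {"tx": -1, "ty": 3, "tz": 0, "rx": 0, "ry": 0, "rz": 0, "gripper": 1},
  {"tx": -2, "ty": 4, "tz": 0, "rx": 0, "ry": 0, "rz": 0, "gripper": 1},
  {"tx": -2, "ty": 4, "tz": 0, "rx": 0, "ry": 0, "rz": 0, "gripper": 1},
  {"tx": -2, "ty": 4, "tz": 0, "rx": 0, "ry": 0, "rz": 0, "gripper": 1},
  {"tx": -2, "ty": 4, "tz": 0, "rx": 0, "ry": 0, "rz": 0, "gripper": 1},
  {"tx": -2, "ty": 4, "tz": 0, "rx": 0, "ry": 0, "rz": 0, "gripper": 1},
  {"tx": -2, "ty": 4, "tz": 0, "rx": 0, "ry": 0, "rz": 0, "gripper": 1},
  {"tx": 0, "ty": 0, "tz": 0, "rx": 0, "ry": 0, "rz": 0, "gripper": 1},
  {"tx": 0, "ty": 0, "tz": 0, "rx": 0, "ry": 0, "rz": 0, "gripper": 1},
], squeeze=30)

```text
clock: 24.85
eef_pos: [584.7, -349.2, 250.0]
tcp_rot: [-3.14, 0.0, 0.492]
contact_force: [0.1, 0.1, -0.3]
opening: 1.005
```

```bash
python3 - <<'E'
from h import *
p,d=r.grab_frame('top')
cv2.imwrite('pics/t10.png',cv2.cvtColor(cv2.resize(p[80:245,90:320],(800,574),interpolation=cv2.INTER_CUBIC),cv2.COLOR_RGB2BGR))
E
```

```text
(no output)
```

View pics/t10.png

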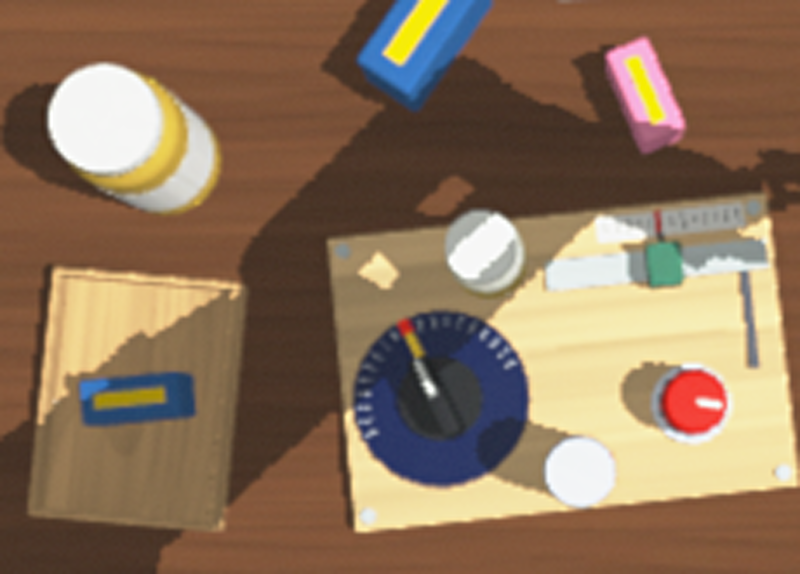

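The needle at (412,345) points at the red mark at (405,327). The carriage at (663,264) stands at the length mark at (658,222). The spacer lies in the tray at (137,397), and the jar, tin and pot are unmoved.

```bash
python3 -c "
from rig import r
print(r.sign_off())"
```

```text
the job is handed in; nothing more can be done
None
```

I did all three steps in the required order and handed the job in at about 25 s of the 72 s allowed; the sign-off reports no verdict.

- **Spacer:** it lies flat and released near the middle of the wooden tray.
- **Dial:** the needle lines up with the red mark in the wrist and top views. I judged this by eye, because my automatic needle detection failed. The wrist and top cameras put the mark's angle about 0.02 rad apart, well inside the tolerance.
- **Handwheel:** the pointer measured within about 0.5 mm of the length mark's middle line (the limit is 2.5 mm). I moved the carriage by the handwheel only.

In the last top picture the jar, tin and paste pot stood where they were, and the arm was clear of everything. The crest and rosette were outside that picture; the arm only passed well above the crest and never went near the rosette.

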